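Clamp the tube rack onto the shaker

TASK

Clamp the foam tube rack down on the shaker: push the blue clamp jaw down its bar by the yellow pad until its foot bears on the rack and the jaw tilts, binds and stays put by itself when let go. Only then screw the red handle clockwise until the foot presses the rack with about 25 N (without crushing it), let go, and leave the rack in its place and the other things on the bench alone.

Things in the scene. Friction and masses are not known exactly. Their poses are not given: they have to be found in the camera images.
- shaker: White bench shaker, fixed to the bench, aluminium plate 210 x 280 mm (x, y), plate top 51 mm above its origin on the bench; x, y level, z up. The clamp's upright steel bar (22 mm along y, 8 mm along x) stands on the plate at x 0, y +100 mm; its top is 219 mm above the bench. The jaw's arm reaches from the bar along -y.
- carriage: Middle of the blue jaw's collar (52 mm high), on the bar's axis; it only slides up and down the bar; axes as the shaker's. Light drag holds the jaw where it is left; 1 to 2 N slides it down. The arm is 26 mm wide, its top 18 mm above this point, its spindle 95 mm from the bar's axis.
- jaw_tilt (a joint): Tilt of the jaw on the bar in rad: 0 when square, growing as its screw end rises; bound at about 0.06 (0.08 when screwed tight). With the foot on the rack, a push on the yellow pad tilts it as it grows from 5 to 10 N; then it binds, and the push felt rises steeply; about 0.6 of the push reaches the foot and stays after letting go. 12 to 16 N is a good push.
- push_pad (a point): Centre of the top of the yellow pad on the jaw's arm (24 mm across the arm, 22 mm along it), 34 mm from the bar's axis towards the spindle: the place to push straight down. The bar rises above it beside the pad, its face 23 mm away.
- screw (a joint): Angle of the screw handle in rad: 0 at the start, growing clockwise seen from above, to 6.2 at most. One turn lowers foot and handle 12 mm (1.9 mm per rad); once the jaw is bound and the foot bears on the rack, each rad adds about 9 N. Turning takes about 0.1 N m and feels hardly heavier as it tightens, so go by the angle turned. It does not unwind by itself.
- handle (a point): Middle of the red wing handle on top of the spindle: an upright blade 50 mm long, 16 mm thick and 34 mm high, its top 16 mm above this point. Its x axis runs along the blade (along the shaker's x with the screw at 0), z up.
- rack: White foam tube rack, loose on the shaker's plate, 130 x 100 x 40 mm (x, y, z), origin under its centre. Capped tubes stand up to 29 mm above its top along its two short edges; the middle, under the foot, is clear. It is crushed by more than 40 N.
- dropper: White dropper bottle, 40 mm diameter, 100 mm high, origin under its centre. Leave alone.
- beaker: Clear plastic beaker, 84 mm diameter, 110 mm high, origin under its centre. Leave alone.
- specimen_jar: Amber jar with black cap, 76 mm diameter, 130 mm high, origin under its centre. Leave alone.
- storage_box: Black plastic box, 90 x 130 x 75 mm, origin under its centre. Leave alone.
- spare_rack: Second white foam rack with clear tubes, 100 x 160 x 58 mm, standing on the bench, not under the clamp. Leave alone.
- boss (a point): Centre of the underside of the arm's end, where the spindle comes out. The domed black rubber foot below it (24 mm diameter) has its lowest point 29 mm below this point at screw 0, give or take 4 mm (not measured: find it by feel). The foot sinks in like a spring, 12 N per mm, up to 5 mm.
Mind the look-alikes: they are no part of the job. Leave any green or pink look-alike of the rack alone.

How it is judged:
By the outcome, as a careful person would: the job done as asked, in the order asked, and still so for the second after the job is handed in, with the robot touching nothing.
It also fails if it takes over 66 s, if anything falls off the work surface, if the arm or the gripper's body presses on something with over 40 N, if the wrist force passes 120 N, or if a joint passes its speed limit or range.

ROBOT

A 6-joint arm with a two-finger parallel gripper is mounted at the origin on the work surface. World frame = base frame: x ahead of the robot, y to its left, z up, the work surface at z = 0. Lengths are in m, angles in rad, forces in N, time in s.
With the tool pointing down it reaches from about 0.375 to 0.975 m from the base axis. Payload 3.8 kg.
Tool frame: the origin (TCP) lies at the very end of the fingers, on their centre line; the grasp point (between the pads) lies 19 mm behind it; z points along the fingers, y is the line along which they close (so a half turn about z gives the same grasp; the last joint's range is limited). The gripper opens to 85 mm and grips with 20 to 120 N. Pads are 22 mm wide; open, the fingers measure 114 mm over their backs; the gripper's body (76 mm by 85 mm) begins 54 mm behind the grasp point. The pads swing forward as they close: fully open they stand 13 mm farther back than shut.
Start: joints at [-1.237, 0.264, 1.604, -0, 1.274, -0.037], TCP at [0.245, -0.629, 0.231] pointing down, gripper open.
Joint ranges: [-2.63, 2.63], [-0.94, 2.18], [0.31, 2.57], [-1.31, 4.45], [0, 2.66], [-2.55, 2.55]. Speed limits (rad/s): [2.57, 2.57, 3.14, 3.14, 3.14, 3.14].

INTERFACE

Orientations are given as a unit quaternion [x, y, z, w].
In Python, from rig import monitor, cams, ticket gives the robot as it stands. The module is installed in compiled form; this text tells all that it offers.
- The arm moves only by the shell command python3 -m jog 'ROWS' [FORCE]. ROWS is a JSON object of lists of equal length, an entry for each row: "claw": the gripper's target within -1 to 1 (fully open at 1, half-way at 0, shut at -1); "translation": the shift along the tool's x, y, z each as a share of 600 mm, from -1 to 1, a list of three; "spin": the turn about the tool's z as a share of 180 degrees, from -1 to 1. In form: {"claw": [claw, ...], "translation": [[dx, dy, dz], ...], "spin": [spin, ...]}. A call has 1 to 12 rows; each row is the pose to reach, as a shift and turn from the pose commanded when the call began, along the tool's axes at that moment, turning the shorter way round; what a row does not reach only later rows make up. A row lasts 1/8 s, in which the tool goes at most 62.5 mm and 10.7 degrees, less where a joint would pass 70% of its speed; a pose out of reach is approached as far as the arm can. A call with a number of a shift or a turn outside -1 to 1 is refused whole. A call with a gripper value outside its range is refused whole. The fingers move at their own pace and stop on an object; FORCE is the grip in N (left out, the last holds). Time passes only in rows, so rows that repeat a pose let the fingers close. It gives the time, the measured TCP pose, the force, the opening and the grip force at its end, in the units of the state.
- monitor.observe(): the state, without advancing time (a new reading comes with each control period).
- cams.get_image(name): name is "side" or "top" or "wrist"; returns (picture, depth): 420x560x3 uint8, red, green, blue; 420x560 float32, m along the optical axis (not along the pixel's ray), 0 where there is no reading.
- cams.get_calibration(name): a dict with "fovy" (degrees; the focal length in pixels is half the picture's height over the tangent of half this angle, whatever the lens; pixels are square), "cx", "cy" (the principal point, pixels), "k1" (the pictures are not rectified: a ray, as slopes to the right and down, at radius r is drawn at 1 + k1 r^2 times it, then the intrinsics apply), "rvec" (rotation vector, rad) and "tvec" (3), from world to camera coordinates, as OpenCV has them; the wrist camera has in their place "T_tool_cam" (4x4, takes a point from camera to tool coordinates, whose origin is the TCP and whose axes are the flange's). Camera axes: x right, y down, z forward; pixel columns grow to the right and rows downward; lengths in m; the calibration is good to about 2 mm. A picture is of the moment at which its call begins: read the wrist's pose just before it. get_calibration takes no time and is no camera call.
- ticket.hand_in(): hands the job in; it is judged then, once.
The state is a dict: "time_s": time; "q": joint angles; "qvel": joint speeds; "tau": joint torques, N m; "tool_pos": TCP position; "ee_rot": TCP orientation; "contact_force": force on the tool from outside, world axes, zero at the start; "torque": the same for the moment, N m; "gripper_width": finger opening in m; "grasp_force": force on a finger pad.
Only numpy, scipy, OpenCV 4.12 (cv2) and the standard library are available. Lean on these libraries where they do the work, as an engineer would, in place of code of your own. Each camera call takes 0.05 s, during which the arm holds its last target. There are 200 camera calls.

## Working session

There is one attempt and no reset: what is moved stays moved. The work goes in short steps, Python scripts to look and compute and a shell command to move; the robot and the scene stay as the last step left them, time stands still between calls to the robot, and variables do not carry over. Pictures are saved under pics/ and viewed, at most 10 in all, crops included, and the job is handed in when it is done.

```bash
mkdir -p pics; cat > h.py <<'E'
import numpy as np, cv2
from rig import monitor, cams, ticket
from scipy.spatial.transform import Rotation as R
def snap(n):
    s=monitor.observe(); im,d=cams.get_image(n); c=cams.get_calibration(n)
    np.savez(f'pics/{n}.npz',im=im,d=d,p=s['tool_pos'],q=s['ee_rot']); return im,d
def world(n,u,v,z=None,depth=None):
    f=np.load(f'pics/{n}.npz'); c=cams.get_calibration(n)
    H,W=420,560; fl=H/2/np.tan(np.radians(c['fovy'])/2)
    K=np.array([[fl,0,c['cx']],[0,fl,c['cy']],[0,0,1.]])
    x,y=cv2.undistortPoints(np.array([[[u,v]]],float),K,np.array([c['k1'],0,0,0,0.]))[0,0]
    ray=np.array([x,y,1])
    if n=='wrist':
        T=np.array(c['T_tool_cam']); A=R.from_quat(f['q']).as_matrix()
        M=A@T[:3,:3]; o=A@T[:3,3]+f['p']
    else:
        M=cv2.Rodrigues(np.array(c['rvec'],float))[0].T; o=-M@np.array(c['tvec'],float).ravel()
    w=M@ray
    if z is not None: return o+w*(z-o[2])/w[2]
    if depth is None:
        p=f['d'][int(v)-1:int(v)+2,int(u)-1:int(u)+2]; p=p[p>0]; depth=np.median(p) if p.size else np.nan
    return o+w*depth
E
python3 - <<'E'
from h import *
for n in('top','side'):
    im,d=snap(n); cv2.imwrite(f'pics/{n}0.png',cv2.resize(im[...,::-1],(784,588)))
s=monitor.observe(); print(s['time_s'],s['tool_pos'],s['ee_rot'],s['contact_force'])
E
```

```text
0.1 [ 0.24437956 -0.6284941   0.23006212] [ 9.82863187e-01  1.84333653e-01 -1.55713651e-04 -1.01754974e-03] [-0.5688242   1.06277123  0.21036302]
```

View pics/top0.png

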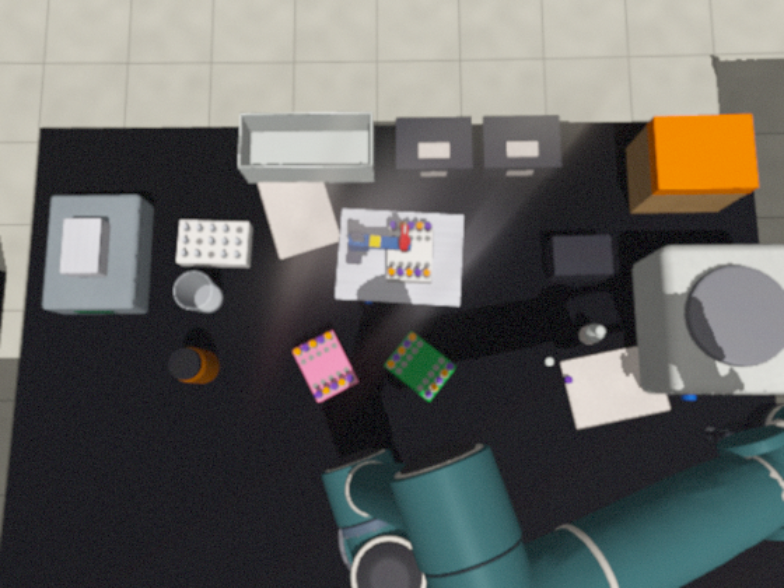

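View pics/side0.png

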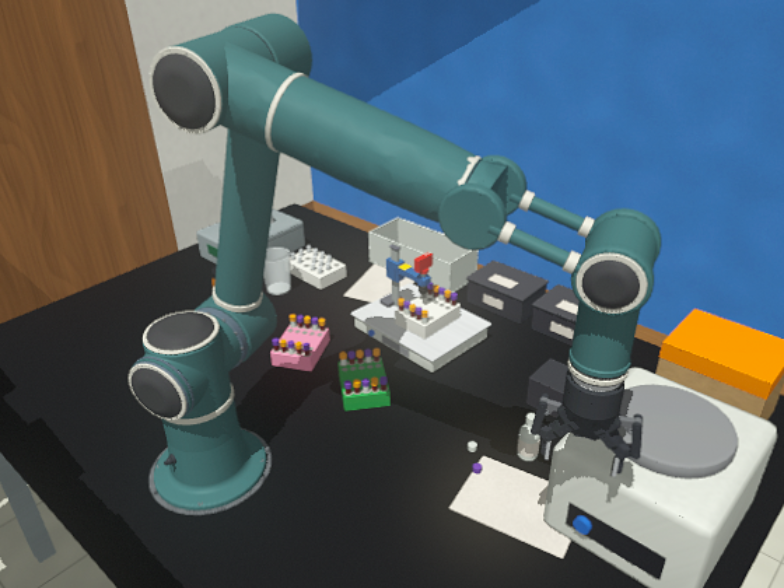

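Top view (1.4x): the white shaker plate spans (335–465, 208–306). On it are the yellow pad (375,241), the red handle (405,238) and the white rack with tubes (410,250). The look-alikes are the pink rack (325,366), the green rack (421,366) and the spare white rack (214,243). Only the rack at (410,250) sits on the plate under the blue jaw, so it is the one meant. I'll confirm that in a crop.

```bash
python3 - <<'E'
from h import *
im=np.load('pics/top.npz')['im'];a=im[140:225,230:340,::-1]
si=np.load('pics/side.npz')['im'];b=si[165:270,245:355,::-1]
a=cv2.resize(a,None,fx=3.6,fy=3.6*1,interpolation=cv2.INTER_CUBIC);b=cv2.resize(b,None,fx=3.6,fy=3.6,interpolation=cv2.INTER_CUBIC)
h=max(a.shape[0],b.shape[0]);pad=lambda x:cv2.copyMakeBorder(x,0,h-x.shape[0],0,0,0)
cv2.imwrite('pics/crop1.png',np.hstack([pad(a),pad(b)]))
hsv=cv2.cvtColor(im,cv2.COLOR_RGB2HSV)
roi=np.zeros(hsv.shape[:2],bool);roi[145:220,240:335]=1
def blob(m):
    n,l,s,c=cv2.connectedComponentsWithStats((m&roi).astype('uint8'));i=1+np.argmax(s[1:,4]);return c[i],s[i]
H,S,V=hsv[...,0].astype(int),hsv[...,1],hsv[...,2]
for nm,m in (('yel',(abs(H-27)<6)&(S>150)&(V>100)),('red',((H<6)|(H>174))&(S>150)&(V>80)),('blue',(abs(H-110)<12)&(S>120))):
    c,s=blob(m);print(nm,c,s,world('top',*c))
for nm,(u,v) in dict(c1=(341/1.4,208/1.4),c2=(464/1.4,214/1.4),c3=(461/1.4,306/1.4),c4=(335/1.4,299/1.4)).items(): print(nm,world('top',u,v,z=.051))
E
```

```text
yel [267.47619048 171.97619048] [264 169   7   7  42] [0.61153592 0.03087235 0.17626216]
red [288.35714286 172.83928571] [286 167   6  12  56] [ 0.59522621 -0.0294948   0.22780568]
blue [280.82352941 174.82352941] [278 173   6   4  17] [ 0.60367805 -0.00767907  0.17238161]
c1 [0.72179559 0.1134335  0.051     ]
c2 [ 0.70459997 -0.16787057  0.051     ]
c3 [ 0.49236078 -0.15631139  0.051     ]
c4 [0.51044544 0.12526779 0.051     ]
```

View pics/crop1.png

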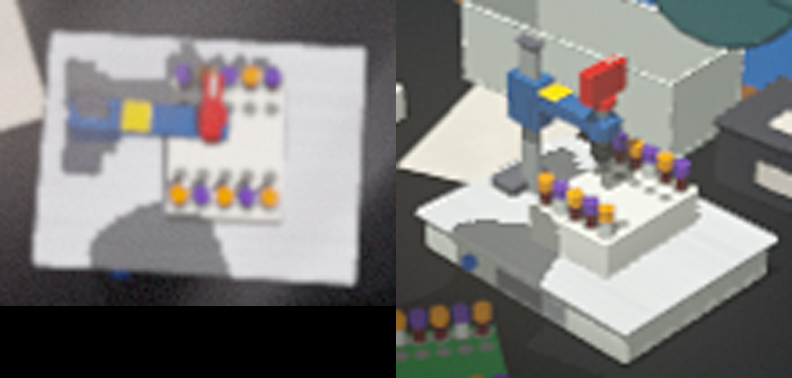

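The crop confirms it: the white rack with purple and orange tubes lies under the blue jaw and red handle on the white plate. I'm moving above it with the fingers shut and aligned for the push.

```bash
python3 -m jog '{"claw":[-1,-1,-1,-1,-1,-1,-1,-1,-1,-1,-1,-1],"translation":[[0.92,-0.715,-0.25],[0.92,-0.715,-0.25],[0.92,-0.715,-0.25],[0.92,-0.715,-0.25],[0.92,-0.715,-0.25],[0.92,-0.715,-0.25],[0.92,-0.715,-0.25],[0.92,-0.715,-0.25],[0.92,-0.715,-0.25],[0.92,-0.715,-0.25],[0.92,-0.715,-0.25],[0.92,-0.715,-0.25]],"spin":[-0.36,-0.36,-0.36,-0.36,-0.36,-0.36,-0.36,-0.36,-0.36,-0.36,-0.36,-0.36]}'
python3 -m jog '{"claw":[-1,-1],"translation":[[0,0,0],[0,0,0]],"spin":[0,0]}'
python3 - <<'E'
from h import *
im,d=snap('wrist');s=monitor.observe();print(s['time_s'],s['tool_pos'],s['ee_rot'],s['q'])
print(np.round(cams.get_calibration('wrist')['T_tool_cam'],3))
cv2.imwrite('pics/w1.png',cv2.resize(im[...,::-1],(784,588)))
E
```

```text
time_s: 1.6
tool_pos: [0.6048, -0.0261, 0.3814]
ee_rot: [0.73, 0.683, 0.0, -0.0]
contact_force: [-0.5, 0.5, 0.3]
gripper_width: -0.0
grasp_force: 0.0
time_s: 1.85
tool_pos: [0.6031, -0.0297, 0.3805]
ee_rot: [0.731, 0.682, -0.001, -0.0]
contact_force: [-0.0, 0.0, -0.1]
gripper_width: 0.0002
grasp_force: 0.0
1.9 [ 0.60292175 -0.03015128  0.38054677] [ 7.31384681e-01  6.81964704e-01 -6.71696802e-04 -3.73459369e-04] [-9.09356036e-02  7.52660952e-02  1.55332721e+00 -5.04615533e-04
  1.51445152e+00 -2.10021652e-02]
[[ 0.    -0.954 -0.299  0.078]
 [ 1.     0.     0.    -0.   ]
 [-0.    -0.299  0.954 -0.142]
 [ 0.     0.     0.     1.   ]]
```

View pics/w1.png

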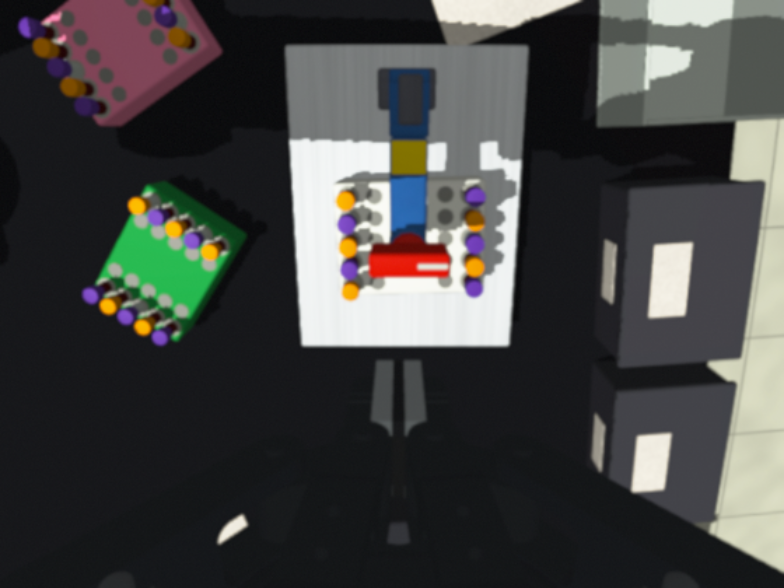

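The wrist view (1.4x) shows the pad at (391–427,140–175), the bar top at about (411,98), the blade top face at about (371–449, 252–276), and plate corners at (286,45), (528,45), (302,346), (510,346).

```bash
python3 - <<'E'
from h import *
P=lambda nm,u,v,**k:print(nm,np.round(world('wrist',u/1.4,v/1.4,**k),4))
im=np.load('pics/wrist.npz')['im'].astype(int)
P('pad',409,157);P('padTL',391,140,z=.178);P('padBR',427,175,z=.178)
for v in(80,95,110,122):P('bar',410,v)
for v in(245,252,260,268,275):P('handle',395,v);
P('hL',370,268);P('hR',449,268)
P('arm',409,200);P('arm',409,220)
P('rack',400,285);P('plate',320,320);P('rackTop',380,215)
for u,v in((286,45),(528,45),(510,346),(302,346)):P('c',u,v,z=.051)
m=(im[...,0]>120)&(im[...,1]<60)&(im[...,2]<60);m[:160]=0;m[210:]=0
m[:,:255]=0;m[:,330:]=0
ys,xs=np.where(m);Q=np.array([world('wrist',x,y) for x,y in zip(xs,ys)]);Q=Q[(Q[:,2]>np.nanpercentile(Q[:,2],85)-.005)];print(Q.min(0),Q.max(0),np.median(Q,0))
E
```

```text
pad [0.614  0.031  0.1767]
padTL [0.6029 0.0427 0.178 ]
padBR [0.6252 0.0186 0.178 ]
bar [0.6165 0.0751 0.2183]
bar [0.616  0.0671 0.2181]
bar [0.6155 0.059  0.2183]
bar [0.6151 0.0525 0.2176]
handle [ 0.6012 -0.0215  0.2053]
handle [ 0.6014 -0.0215  0.2246]
handle [ 0.6011 -0.0259  0.227 ]
handle [ 0.6007 -0.0307  0.2274]
handle [ 0.6004 -0.0351  0.2274]
hL [ 0.5856 -0.03    0.2261]
hR [ 0.6331 -0.0329  0.2274]
arm [0.6123 0.0023 0.1737]
arm [ 0.6114 -0.0115  0.1734]
rack [ 0.6006 -0.083   0.0906]
plate [ 0.518  -0.126   0.0506]
rackTop [ 0.5878 -0.0195  0.0911]
c [0.5169 0.1262 0.051 ]
c [0.7239 0.1121 0.051 ]
c [ 0.7066 -0.167   0.051 ]
c [ 0.4966 -0.1526  0.051 ]
[ 0.58515627 -0.03768396  0.22355146] [ 0.63290634 -0.02069298  0.22814293] [ 0.60472603 -0.02727366  0.22712035]
```

```bash
python3 - <<'E'
from h import *
c=cams.get_calibration('side');fl=210/np.tan(np.radians(c['fovy'])/2)
K=np.array([[fl,0,c['cx']],[0,fl,c['cy']],[0,0,1.]])
snap('side')
im=np.load('pics/side.npz')['im']
u0,v0,s=275,165,9
b=cv2.resize(im[v0:v0+60,u0:u0+70,::-1],None,fx=s,fy=s,interpolation=cv2.INTER_CUBIC)
for z in np.arange(.09,.23,.01):
    p=cv2.projectPoints(np.array([[.6095,-.03,z]]),np.array(c['rvec'],float),np.array(c['tvec'],float),K,np.array([c['k1'],0,0,0,0.]))[0].ravel()
    x,y=int((p[0]+.5-u0)*s),int((p[1]+.5-v0)*s); cv2.line(b,(x-4,y),(x+4,y),(0,255,0),1); cv2.putText(b,f'{z*1000:.0f}',(x+60,y+4),0,.4,(0,0,255),1)
cv2.imwrite('pics/s2.png',b)
E
```

```text
(no output)
```

View pics/s2.png

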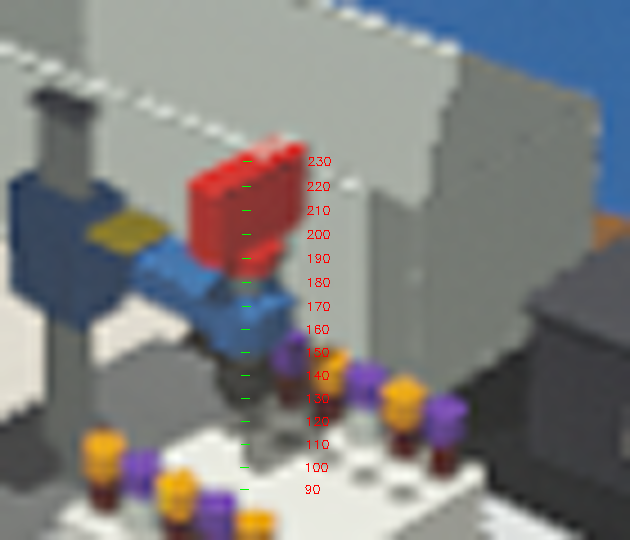

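The foot bottom is near z = 0.122, so the jaw should drop about 30 mm and the pad should end near z = 0.147. At that depth the gripper body clears the bar top (0.218) only just. I'll push slightly to the spindle side and watch the height.

```bash
python3 -m jog '{"claw":[-1,-1,-1,-1,-1,-1,-1],"translation":[[0.096,0.0115,0],[0.096,0.0115,0.1],[0.096,0.0115,0.2],[0.096,0.0115,0.28],[0.096,0.0115,0.318],[0.096,0.0115,0.318],[0.096,0.0115,0.318]],"spin":[0,0,0,0,0,0,0]}'
python3 -m jog '{"claw":[-1,-1,-1,-1],"translation":[[0,0,0.01],[0,0,0.02],[0,0,0.03],[0,0,0.03]],"spin":[0,0,0,0]}'
python3 -m jog '{"claw":[-1,-1,-1,-1],"translation":[[0,0,0.005],[0,0,0.01],[0,0,0.015],[0,0,0.015]],"spin":[0,0,0,0]}'
```

```text
time_s: 2.82
tool_pos: [0.6152, 0.0269, 0.192]
ee_rot: [0.731, 0.682, 0.001, 0.001]
contact_force: [-0.1, 0.1, -0.2]
gripper_width: -0.0001
grasp_force: 0.0
time_s: 3.32
tool_pos: [0.6141, 0.0278, 0.1718]
ee_rot: [0.731, 0.682, -0.0, -0.0]
contact_force: [0.3, -0.7, -0.3]
gripper_width: -0.0003
grasp_force: 0.0
time_s: 3.82
tool_pos: [0.6143, 0.0278, 0.163]
ee_rot: [0.731, 0.682, -0.0, -0.0]
contact_force: [0.6, -0.5, 0.5]
gripper_width: -0.0001
grasp_force: 0.0
```

```bash
python3 -m jog '{"claw":[-1,-1,-1],"translation":[[0,0,0.005],[0,0,0.01],[0,0,0.01]],"spin":[0,0,0]}'
python3 -m jog '{"claw":[-1,-1],"translation":[[0,0,0.004],[0,0,0.004]],"spin":[0,0]}'
python3 - <<'E'
from h import *
im,d=snap('side');b=cv2.resize(im[165:250,245:345,::-1],None,fx=6,fy=6,interpolation=cv2.INTER_CUBIC);cv2.imwrite('pics/s3.png',b);print(monitor.observe()['contact_force'])
E
```

```text
time_s: 4.2
tool_pos: [0.6144, 0.0277, 0.1571]
ee_rot: [0.731, 0.682, -0.0, -0.0]
contact_force: [0.0, -0.7, 0.5]
gripper_width: -0.0001
grasp_force: 0.0
time_s: 4.45
tool_pos: [0.6144, 0.0277, 0.1548]
ee_rot: [0.731, 0.682, -0.0, -0.0]
contact_force: [1.0, -1.0, -0.1]
gripper_width: 0.0001
grasp_force: 0.0
[ 0.04159356 -0.96914249  0.04019986]
```

View pics/s3.png

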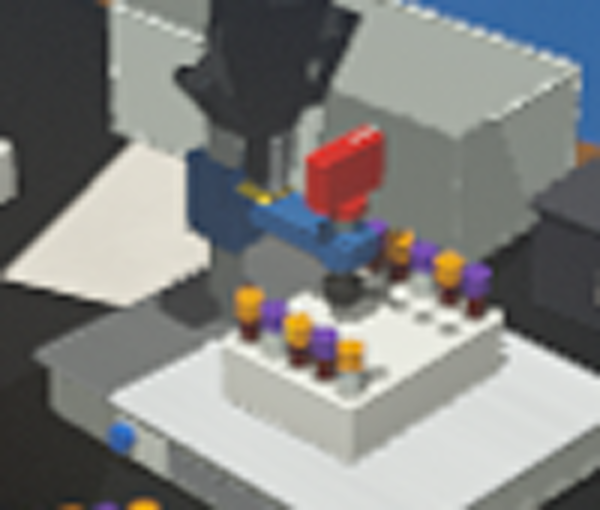

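The fingers rest on the yellow pad at (262,192) and the jaw is sliding. The foot at (345,290) is still a few mm above the rack.

```bash
for i in 1; do
python3 -m jog '{"claw":[-1,-1],"translation":[[0,0,0.004],[0,0,0.004]],"spin":[0,0]}'
python3 -m jog '{"claw":[-1,-1],"translation":[[0,0,0.003],[0,0,0.003]],"spin":[0,0]}'
python3 -m jog '{"claw":[-1,-1],"translation":[[0,0,0.002],[0,0,0.002]],"spin":[0,0]}'
done | grep -E 'pos|force: \['
```

```text
tool_pos: [0.6144, 0.0278, 0.1525]
contact_force: [0.5, -0.6, -0.4]
tool_pos: [0.6145, 0.0277, 0.1507]
contact_force: [-0.0, 0.3, -0.5]
tool_pos: [0.6145, 0.0277, 0.1496]
contact_force: [0.4, 0.2, 0.5]
```

```bash
(
python3 -m jog '{"claw":[-1,-1],"translation":[[0,0,0.002],[0,0,0.002]],"spin":[0,0]}'
python3 -m jog '{"claw":[-1,-1],"translation":[[0,0,0.0015],[0,0,0.0015]],"spin":[0,0]}'
)| grep -E 'pos|force: \['
```

```text
tool_pos: [0.6145, 0.0277, 0.1484]
contact_force: [-0.3, 0.1, 0.3]
tool_pos: [0.6145, 0.0278, 0.1475]
contact_force: [-0.4, -0.3, 1.1]
```

```bash
python3 - <<'E'
from h import *
im,d=snap('side');b=cv2.resize(im[145:225,260:340,::-1],None,fx=7,fy=7,interpolation=cv2.INTER_CUBIC);cv2.imwrite('pics/s4.png',b)
E
```

```text
(no output)
```

View pics/s4.png

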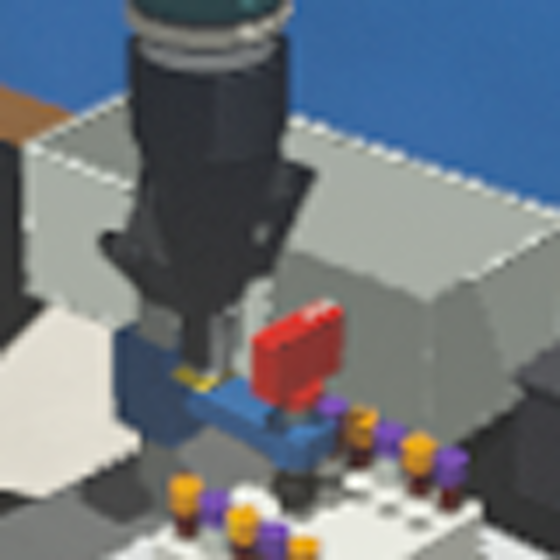

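```bash
(
python3 -m jog '{"claw":[-1,-1],"translation":[[0,0,0.0015],[0,0,0.0015]],"spin":[0,0]}'
python3 -m jog '{"claw":[-1,-1],"translation":[[0,0,0.001],[0,0,0.001]],"spin":[0,0]}'
python3 -m jog '{"claw":[-1,-1],"translation":[[0,0,0.001],[0,0,0.001]],"spin":[0,0]}'
)| grep -E 'pos|force: \['
```

```text
tool_pos: [0.6145, 0.0277, 0.1466]
contact_force: [-0.4, 0.3, 0.6]
tool_pos: [0.6145, 0.0277, 0.146]
contact_force: [-1.2, -0.4, 0.7]
tool_pos: [0.6145, 0.0277, 0.1454]
contact_force: [0.1, -0.8, 0.5]
```

```bash
(
python3 -m jog '{"claw":[-1,-1],"translation":[[0,0,0.001],[0,0,0.001]],"spin":[0,0]}'
python3 -m jog '{"claw":[-1,-1],"translation":[[0,0,0.001],[0,0,0.001]],"spin":[0,0]}'
python3 -m jog '{"claw":[-1,-1],"translation":[[0,0,0.001],[0,0,0.001]],"spin":[0,0]}'
)| grep -E 'pos|force: \['
```

```text
tool_pos: [0.6145, 0.0277, 0.1448]
contact_force: [0.2, -0.5, 0.5]
tool_pos: [0.6145, 0.0278, 0.1442]
contact_force: [-0.1, -0.1, 1.1]
tool_pos: [0.6145, 0.0278, 0.1438]
contact_force: [-0.5, 0.5, 1.7]
```

```bash
(
python3 -m jog '{"claw":[-1,-1],"translation":[[0,0,0.001],[0,0,0.001]],"spin":[0,0]}'
python3 -m jog '{"claw":[-1,-1],"translation":[[0,0,0.001],[0,0,0.001]],"spin":[0,0]}'
)| grep -E 'pos|force: \['; python3 -c "
from h import *;print(monitor.observe()['torque'])"
```

```text
tool_pos: [0.6146, 0.0278, 0.1434]
contact_force: [-1.5, 1.6, 3.9]
tool_pos: [0.6146, 0.0279, 0.1429]
contact_force: [-2.6, 1.1, 5.4]
[0.16188599 0.3125064  0.01347026]
```

```bash
(
python3 -m jog '{"claw":[-1,-1],"translation":[[0,0,0.001],[0,0,0.001]],"spin":[0,0]}'
python3 -m jog '{"claw":[-1,-1],"translation":[[0,0,0.001],[0,0,0.001]],"spin":[0,0]}'
python3 -m jog '{"claw":[-1,-1],"translation":[[0,0,0.001],[0,0,0.001]],"spin":[0,0]}'
)| grep -E 'pos|force: \['; python3 -c "
from h import *;print(monitor.observe()['torque'])
im,d=snap('side');b=cv2.resize(im[145:225,260:340,::-1],None,fx=7,fy=7,interpolation=cv2.INTER_CUBIC);cv2.imwrite('pics/s5.png',b)"
```

```text
tool_pos: [0.6146, 0.028, 0.1426]
contact_force: [-2.3, 0.9, 6.3]
tool_pos: [0.6147, 0.028, 0.1423]
contact_force: [-2.1, 1.1, 7.3]
tool_pos: [0.6147, 0.0282, 0.1419]
contact_force: [-2.4, 1.1, 7.6]
[ 0.29691172  0.46152934 -0.01836164]
```

View pics/s5.png

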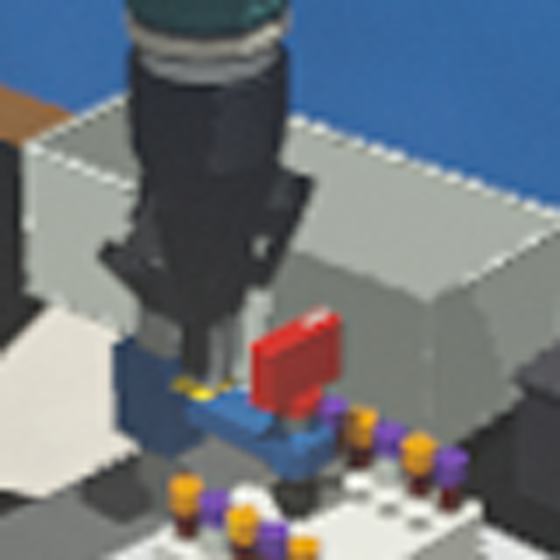

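The force is rising gently through 5–8 N and the handle leans slightly towards the bar, which fits the tilting phase. The foot is on the rack, so I'll keep pushing.

```bash
(
python3 -m jog '{"claw":[-1,-1],"translation":[[0,0,0.001],[0,0,0.001]],"spin":[0,0]}'
python3 -m jog '{"claw":[-1,-1],"translation":[[0,0,0.001],[0,0,0.001]],"spin":[0,0]}'
python3 -m jog '{"claw":[-1,-1],"translation":[[0,0,0.001],[0,0,0.001]],"spin":[0,0]}'
)| grep -E 'pos|force: \['; python3 -c "
from h import *;print(monitor.observe()['torque'])"
```

```text
tool_pos: [0.6147, 0.0283, 0.1412]
contact_force: [-2.4, 3.0, 7.7]
tool_pos: [0.6148, 0.0285, 0.1408]
contact_force: [-2.9, 1.7, 7.9]
tool_pos: [0.6149, 0.0286, 0.1405]
contact_force: [-3.2, 2.4, 9.3]
[0.45254962 0.59767243 0.03625663]
```

```bash
(
python3 -m jog '{"claw":[-1,-1],"translation":[[0,0,0.001],[0,0,0.001]],"spin":[0,0]}'
python3 -m jog '{"claw":[-1,-1],"translation":[[0,0,0.001],[0,0,0.001]],"spin":[0,0]}'
)| grep -E 'pos|force: \['; python3 -c "
from h import *;print(monitor.observe()['torque'])"
```

```text
tool_pos: [0.6149, 0.0288, 0.1399]
contact_force: [-3.4, 3.2, 9.6]
tool_pos: [0.6149, 0.029, 0.1393]
contact_force: [-2.1, 3.9, 9.2]
[ 0.58645224  0.58607914 -0.04919451]
```

```bash
(
python3 -m jog '{"claw":[-1,-1],"translation":[[0,0,0.001],[0,0,0.001]],"spin":[0,0]}'
python3 -m jog '{"claw":[-1,-1],"translation":[[0,0,0.001],[0,0,0.001]],"spin":[0,0]}'
)| grep -E 'pos|force: \['
```

```text
tool_pos: [0.6149, 0.0291, 0.1389]
contact_force: [-4.2, 4.1, 10.2]
tool_pos: [0.615, 0.0292, 0.1387]
contact_force: [-5.9, 4.8, 11.7]
```

```bash
(
python3 -m jog '{"claw":[-1,-1],"translation":[[0,0,0.001],[0,0,0.001]],"spin":[0,0]}'
python3 -m jog '{"claw":[-1,-1],"translation":[[0,0,0],[0,0,0]],"spin":[0,0]}'
)| grep -E 'pos|force: \['
```

```text
tool_pos: [0.6151, 0.0292, 0.1384]
contact_force: [-5.8, 5.1, 14.5]
tool_pos: [0.6151, 0.0292, 0.1384]
contact_force: [-5.3, 4.6, 13.7]
```

It bound at 14 N, so about 8.4 N should stay on the foot. I'll let go, lift and check the tilt from the wrist camera.

```bash
(python3 -m jog '{"claw":[-1,-1,-1,-1,-1,-1,-1,-1],"translation":[[0,0,-0.01],[0,0,-0.05],[0,0,-0.15],[-0.02,0,-0.25],[-0.08,0,-0.33],[-0.1,-0.01,-0.4],[-0.1,-0.01,-0.4],[-0.1,-0.01,-0.4]],"spin":[0,0,0,0,0,0,0,0]}'
python3 -m jog '{"claw":[-1,-1],"translation":[[0,0,0],[0,0,0]],"spin":[0,0]}')| grep -E 'time|pos|force: \['
python3 - <<'E'
from h import *
im,d=snap('wrist');print(monitor.observe()['q'])
cv2.imwrite('pics/w2.png',cv2.resize(im[20:230,180:390,::-1],(588,588),interpolation=cv2.INTER_CUBIC))
i=im.astype(int);m=(i[...,0]>120)&(i[...,1]<60)&(i[...,2]<60);m[:140]=0;m[230:]=0;m[:,:240]=0;m[:,340:]=0
ys,xs=np.where(m);Q=np.array([world('wrist',x,y) for x,y in zip(xs,ys)]);Q=Q[(Q[:,2]>np.nanpercentile(Q[:,2],85)-.005)];print(Q.min(0),Q.max(0),np.median(Q,0))
hsv=cv2.cvtColor(im,cv2.COLOR_RGB2HSV);m=(abs(hsv[...,0].astype(int)-27)<7)&(hsv[...,1]>150)&(hsv[...,2]>60);m[:80]=0;m[:,:265]=0;m[:,:]&=True;m[135:]=0;m[:,315:]=0
ys,xs=np.where(m);Q=np.array([world('wrist',x,y) for x,y in zip(xs,ys)])
print('pad',len(Q),np.median(Q,0)); A=np.c_[Q[:,:2]-Q[:,:2].mean(0),np.ones(len(Q))];print('slope',np.linalg.lstsq(A,Q[:,2],rcond=None)[0])
P=[world('wrist',292,v)for v in range(130,158,4)];print(np.round(P,4))
E
```

```text
time_s: 11.85
tool_pos: [0.6041, -0.0319, 0.3747]
contact_force: [-0.3, -0.4, -1.5]
time_s: 12.1
tool_pos: [0.6038, -0.0313, 0.3738]
contact_force: [-0.2, 0.9, 0.2]
[-9.30161523e-02  7.90352891e-02  1.56048852e+00 -6.77794386e-05
  1.50467536e+00 -2.45334724e-02]
[ 0.58556418 -0.03186756  0.18791209] [ 0.63355913 -0.01586234  0.1934504 ] [ 0.60542854 -0.02207564  0.19229354]
pad 464 [0.61367062 0.03309988 0.13717272]
slope [-0.00272222 -0.08416879  0.13711383]
[[ 0.6137  0.0101  0.1361]
 [ 0.6135  0.006   0.136 ]
 [ 0.6132  0.002   0.1366]
 [ 0.6129 -0.0021  0.1366]
 [ 0.6127 -0.0063  0.1367]
 [ 0.6124 -0.0103  0.1374]
 [ 0.6122 -0.0145  0.1376]]
```

View pics/w2.png

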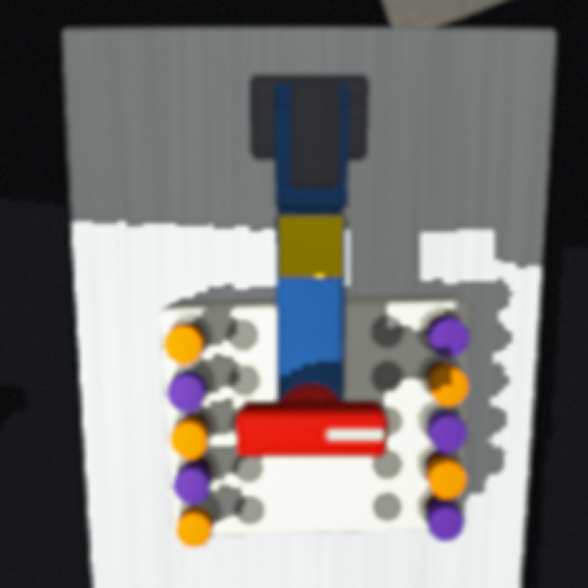

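After letting go the jaw stays bound: pad slope is about 0.07 and its height is holding. The rack is in place. The handle top is centred at about (0.6095,-0.0245), z 0.1925. Next I'll turn the tool -90° and come down over the blade.

```bash
(python3 -m jog '{"claw":[0.3,0.3,0.3,0.3,0.3,0.3,0.3,0.3,0.3,0.3,0.3],"translation":[[0.012,0.0085,0],[0.012,0.0085,0],[0.012,0.0085,0],[0.012,0.0085,0.05],[0.012,0.0085,0.1],[0.012,0.0085,0.15],[0.012,0.0085,0.2],[0.012,0.0085,0.2],[0.012,0.0085,0.2],[0.012,0.0085,0.2],[0.012,0.0085,0.2]],"spin":[-0.5,-0.5,-0.5,-0.5,-0.5,-0.5,-0.5,-0.5,-0.5,-0.5,-0.5]}' 30
python3 -m jog '{"claw":[0.3,0.3],"translation":[[0,0,0],[0,0,0]],"spin":[0,0]}')| grep -E 'time|pos|rot|force: \[|width'
python3 - <<'E'
from h import *
im,d=snap('wrist')
i=im.astype(int);m=(i[...,0]>110)&(i[...,1]<70)&(i[...,2]<70)
ys,xs=np.where(m);Q=np.array([world('wrist',x,y) for x,y in zip(xs,ys)]);Q=Q[abs(Q[:,2]-.1915)<.005];print(len(Q),Q.min(0),Q.max(0),np.median(Q,0),xs.min(),xs.max(),ys.min(),ys.max())
print(monitor.observe()['q'])
E
```

```text
time_s: 13.52
tool_pos: [0.6099, -0.0247, 0.2557]
ee_rot: [0.035, 0.999, -0.0, -0.0]
contact_force: [0.1, -0.6, 0.2]
gripper_width: 0.0557
time_s: 13.78
tool_pos: [0.61, -0.0249, 0.256]
ee_rot: [0.035, 0.999, -0.0, 0.0]
contact_force: [-0.1, -0.4, -0.3]
gripper_width: 0.0555
1755 [ 0.58440137 -0.03358261  0.18656908] [ 0.63283489 -0.01572663  0.19340469] [ 0.60432436 -0.02398822  0.19227762] 220 296 132 260
[-8.15711506e-02  1.28483347e-01  1.71882602e+00  1.78874675e-06
  1.29415522e+00 -1.58308714e+00]
```

```bash
(python3 -m jog '{"claw":[0.3,0.3,0.3,0.3,0.3],"translation":[[0.002,0,0.05],[0.002,0,0.1],[0.002,0,0.14],[0.002,0,0.16],[0.002,0,0.16]],"spin":[0,0,0,0,0]}'
python3 -m jog '{"claw":[-1,-1,-1,-1,-1,-1],"translation":[[0,0,0],[0,0,0],[0,0,0],[0,0,0],[0,0,0],[0,0,0]],"spin":[0,0,0,0,0,0]}' 30)| grep -E 'time|pos|force|width'
```

```text
time_s: 14.45
tool_pos: [0.6082, -0.0248, 0.1591]
contact_force: [-0.2, 0.4, 0.8]
gripper_width: 0.0551
grasp_force: 0.0
time_s: 15.2
tool_pos: [0.61, -0.027, 0.1622]
contact_force: [-0.4, -5.3, 2.4]
gripper_width: 0.0165
grasp_force: 29.4
```

Gripped, with about 5 N of side load. I'll ease 2 mm towards -y, then turn clockwise 106° while following the handle down.

```bash
(python3 -m jog '{"claw":[-1,-1],"translation":[[0,-0.003,0],[0,-0.003,0]],"spin":[0,0]}'
python3 -m jog '{"claw":[-1,-1,-1,-1,-1],"translation":[[0,0,0.0005],[0,0,0.001],[0,0,0.0015],[0,0,0.002],[0,0,0.002]],"spin":[0.05,0.1,0.15,0.2,0.2]}')| grep -E 'time|pos|rot|force|width'; python3 -c "
from h import *;print(monitor.observe()['torque'])"
```

```text
time_s: 15.45
tool_pos: [0.61, -0.0273, 0.162]
ee_rot: [0.035, 0.999, -0.001, 0.002]
contact_force: [-0.7, -2.7, 6.4]
gripper_width: 0.0162
grasp_force: 30.1
time_s: 16.08
tool_pos: [0.6099, -0.0276, 0.1612]
ee_rot: [0.342, 0.94, -0.0, 0.002]
contact_force: [-2.4, -2.8, 8.4]
gripper_width: 0.0159
grasp_force: 29.5
[-1.21390588  0.44663603 -0.07438891]
```

```bash
(python3 -m jog '{"claw":[-1,-1],"translation":[[0,0,-0.004],[0,0,-0.004]],"spin":[0,0]}' )| grep -E 'time|pos|force:'
```

```text
time_s: 16.32
tool_pos: [0.6091, -0.0273, 0.1616]
contact_force: [-0.0, -4.1, 3.1]
grasp_force: 30.1
```

```bash
(python3 -m jog '{"claw":[-1,-1,-1,-1,-1,-1],"translation":[[0,0,-0.0015],[0,0,-0.001],[0,0,0],[0,0,0.0005],[0,0,0.001],[0,0,0.001]],"spin":[0.05,0.1,0.15,0.2,0.25,0.25]}'
python3 -m jog '{"claw":[-1,-1,-1,-1],"translation":[[0,0,0.0005],[0,0,0.001],[0,0,0.001],[0,0,0.001]],"spin":[0.05,0.1,0.14,0.14]}')| grep -E 'time|pos|rot|force|width'; python3 -c "
from h import *;print(monitor.observe()['torque'])"
```

```text
time_s: 17.08
tool_pos: [0.6093, -0.0263, 0.1609]
ee_rot: [0.675, 0.738, 0.001, 0.0]
contact_force: [1.5, -2.6, 2.5]
gripper_width: 0.0157
grasp_force: 29.3
time_s: 17.58
tool_pos: [0.6104, -0.0265, 0.1606]
ee_rot: [0.819, 0.574, 0.002, 0.001]
contact_force: [5.7, -2.6, -0.2]
gripper_width: 0.0158
grasp_force: 29.3
[-0.74723877 -1.30578358  0.01268732]
```

The tool has turned 106°. I'll release, lift and verify.

```bash
(python3 -m jog '{"claw":[0.3,0.3,0.3,0.3,0.3],"translation":[[0,0,0],[0,0,0],[0,0,0],[0,0,0],[0,0,0]],"spin":[0,0,0,0,0]}'
python3 -m jog '{"claw":[0.3,0.3,0.3,0.3,0.3,0.3,0.3],"translation":[[0,0,-0.05],[0,0,-0.13],[0,0,-0.23],[0,0,-0.33],[0,0,-0.36],[0,0,-0.36],[0,0,-0.36]],"spin":[0,0,0,0,0,0,0]}')| grep -E 'time|pos|rot|force|width'
python3 - <<'E'
from h import *
im,d=snap('wrist')
cv2.imwrite('pics/w3.png',cv2.resize(im[...,::-1],(784,588)))
i=im.astype(int);m=(i[...,0]>110)&(i[...,1]<70)&(i[...,2]<70)
ys,xs=np.where(m);Q=np.array([world('wrist',x,y) for x,y in zip(xs,ys)]);Q=Q[abs(Q[:,2]-.189)<.007]
for _ in range(1):
    r=cv2.minAreaRect((Q[:,:2]*1000).astype('float32'));print(r,len(Q),np.median(Q,0))
hsv=cv2.cvtColor(im,cv2.COLOR_RGB2HSV);m=(abs(hsv[...,0].astype(int)-27)<7)&(hsv[...,1]>150)&(hsv[...,2]>60)
ys,xs=np.where(m);Q=np.array([world('wrist',x,y) for x,y in zip(xs,ys)]);Q=Q[(abs(Q[:,0]-.614)<.02)&(abs(Q[:,1]-.033)<.014)&(abs(Q[:,2]-.137)<.008)]
A=np.c_[Q[:,:2]-Q[:,:2].mean(0),np.ones(len(Q))];print('slope',len(Q),np.linalg.lstsq(A,Q[:,2],rcond=None)[0])
E
```

```text
time_s: 18.2
tool_pos: [0.6084, -0.0265, 0.1597]
ee_rot: [0.82, 0.573, -0.0, -0.0]
contact_force: [-0.1, 0.2, 1.1]
gripper_width: 0.0556
grasp_force: 0.0
time_s: 19.08
tool_pos: [0.6076, -0.0265, 0.373]
ee_rot: [0.82, 0.573, -0.002, -0.001]
contact_force: [0.6, 0.5, -0.5]
gripper_width: 0.0559
grasp_force: 0.0
((610.2984619140625, -22.91477394104004), (46.61903381347656, 14.737968444824219), 70.24020385742188) 693 [ 0.61183127 -0.01797381  0.18983249]
slope 472 [-0.00819551 -0.08913318  0.13768163]
```

View pics/w3.png

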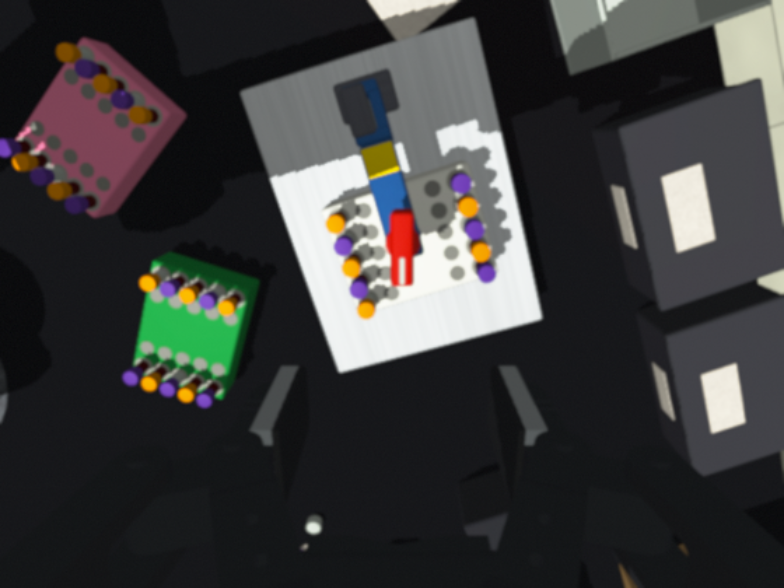

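The blade now lies at -110°, so the screw turned 1.85 rad clockwise. The jaw is still bound with slope about 0.08–0.09, the rack is in place and the gripper is clear.

```bash
python3 -c "
from rig import ticket;print(ticket.hand_in())"
```

```text
the job is handed in; nothing more can be done
None
```

I clamped the rack and handed the job in at about 19 s: the jaw was pushed to 14 N and stayed bound when let go, then the handle was turned 106° clockwise. That should put about 25 N on the rack, worked out from the push and the angle turned, not measured.

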